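# Pop the battery hatch of a curing logger

## Task

The batteries of the logger with the orange hatch are due for a change: with the fingertips press the ribbed pad of its orange hatch down once until the push-push latch lets go, take the hand away so that the hatch springs up, and watch for two seconds that it stays wide open. Do not push the hatch down again once it has risen, do not press or open the blue hatch, and do not lift or shove either logger or disturb the things around them.

Things in the scene. Friction and masses are not known exactly. Their poses are not given: they have to be found in the camera images.
- orange_logger: loose white box on the cream plate (6 mm above the worktop), 130 (x) by 100 mm, 0.9 kg. Origin: centre of its underside; x points from the hatch's free edge to the display head (x 27 to 65 mm, 56 mm high), z up. Its battery well (rim at z 45 mm) is covered by the orange hatch: 80 (x) by 86 by 4 mm, top at z 50 mm when shut, 5 mm above the rim; hinged about y at x = 22, z = 48 mm.
- orange_hatch (a joint): orange hatch, rad: 0 shut, negative pressed in (stop -0.085), 0.95 wide open, free edge 65 mm above the hinge. Push-push: press the pad down 3.5 mm (-0.05) or more against 3 to 5 N to unlatch; hard stop at 5.7 mm. It stays down while held; let go, its spring opens it within about 1.5 s, the free edge swinging up and back.
- orange_pad: ribbed black press pad, 18 by 32 mm, 3 mm thick, fixed on top of the orange hatch. Origin: centre of its underside, 13 mm in from the hatch's free edge, 67 mm from the hinge, 50 mm above the logger's underside when shut; its top is 3 mm (ribs 3.6 mm) higher. Moves with the hatch; its z is the hatch's upward normal.
- blue_logger: loose white box on the cream plate (6 mm above the worktop), 130 (x) by 100 mm, 0.9 kg. Origin: centre of its underside; x points from the hatch's free edge to the display head (x 27 to 65 mm, 56 mm high), z up. Its battery well (rim at z 45 mm) is covered by the blue hatch: 80 (x) by 86 by 4 mm, top at z 50 mm when shut, 5 mm above the rim; hinged about y at x = 22, z = 48 mm.
- blue_hatch (a joint): blue hatch, rad: 0 shut, negative pressed in (stop -0.085), 0.95 wide open, free edge 65 mm above the hinge. Push-push: press the pad down 3.5 mm (-0.05) or more against 3 to 5 N to unlatch; hard stop at 5.7 mm. It stays down while held; let go, its spring opens it within about 1.5 s, the free edge swinging up and back.
- blue_pad: ribbed black press pad, 18 by 32 mm, 3 mm thick, fixed on top of the blue hatch. Origin: centre of its underside, 13 mm in from the hatch's free edge, 67 mm from the hinge, 50 mm above the logger's underside when shut; its top is 3 mm (ribs 3.6 mm) higher. Moves with the hatch; its z is the hatch's upward normal.
- tin_dish: empty shiny tin dish, 94 mm wide, 15 mm high, on the worktop in front of the plate; origin at the centre of its underside. A bystander.
- cube_0: grey mortar cube, 50 mm, on the worktop in front of the plate; origin at the centre of its underside. A bystander.
- screwdriver: screwdriver with a yellow handle, 27x210x28 mm, lying along its y; origin at the centre of its underside. A bystander.
- beaker: clear plastic beaker standing on the cream plate, 72 mm wide, 89 mm tall; origin at the centre of its underside. A bystander.

How it is judged:
By the outcome, as a careful person would: the job done as asked, in the order asked, and still so for the second after the job is handed in, with the robot touching nothing.
It also fails if it takes over 35 s, if anything falls off the work surface, if the arm or the gripper's body presses on something with over 40 N, if the wrist force passes 120 N, or if a joint passes its speed limit or range.

## Robot

A 7-joint arm with a two-finger parallel gripper is mounted at the origin on a cart in front of the work surface, level with it; the furniture and walls round the work are solid. World frame = base frame: x ahead of the robot, y to its left, z up, the work surface at z = 0. Lengths are in m, angles in rad, forces in N, time in s.
With the tool pointing down it reaches from about 0.4 to 0.875 m from the base axis. Payload 19.3 kg.
Tool frame: the origin (TCP) lies between the finger pads; the fingertips stand 25 mm ahead of it and the grasp point (between the pads) lies 6 mm ahead of it; z points along the fingers, y is the line along which they close (so a half turn about z gives the same grasp; the last joint's range is limited). The gripper opens to 85 mm and grips with 20 to 120 N. Pads are 22 mm wide; open, the fingers measure 114 mm over their backs; the gripper's body (76 mm by 85 mm) begins 54 mm behind the grasp point. The pads swing forward as they close: fully open they stand 13 mm farther back than shut.
Start: joints at [-1.31, 0.521, -0.036, 1.599, 0.021, 1.021, -0.113], TCP at [0.203, 0.591, 0.256] pointing down, gripper open.
Joint ranges: [-2.91, 2.91], [-0.3, 2.13], [-1.5, 1.42], [0.17, 2.43], [-1.26, 4.41], [0.16, 1.93], [-2.52, 2.52]. Speed limits (rad/s): [1.89, 1.89, 2.39, 2.39, 3.01, 3.01, 3.01].

## Interface

Orientations are given as [roll, pitch, yaw] about the fixed x, y, z axes, in that order (R = Rz(yaw) Ry(pitch) Rx(roll)).
In Python, from plant import r gives the robot as it stands. The module is installed in compiled form; this text tells all that it offers.
- The arm moves only by the shell command python3 -m jog 'ROWS' [OPENING] [FORCE]. ROWS is JSON, a list of rows, each an object with "delta_pos": the shift along the tool's x, y, z as a fraction of full scale, a list of three; "rot": the turn, a rotation vector about the tool's x, y, z as a fraction of full scale, a list of three. A call has 1 to 8 rows; each row shifts and turns the commanded pose from where the row before left it, along the tool's axes as they then stand; what a row does not reach is not made up. Full scale, the value 1, is 0.8 m for a shift and pi/4 rad for a turn. A row lasts 1/12 s, in which the tool goes at most 41.7 mm and 7.16 degrees, less where a joint would pass 70% of its speed; a pose out of reach is approached as far as the arm can. A call with a number of a shift or a turn outside -1 to 1 is refused whole. A call with a gripper value outside its range is refused whole. OPENING is the opening, from 0 (shut) to 1 (fully open), set as the call begins (- or left out, the last holds). The fingers move at their own pace and stop on an object; FORCE is the grip in N (left out, the last holds). Time passes only in rows, so rows that do not move let the fingers close. It gives the time, the measured TCP pose, the force, the opening and the grip force at its end, in the units of the state.
- r.get_state(): the state, without advancing time (a new reading comes with each control period).
- r.capture(name): name is "scene" or "top" or "wrist"; returns a dict with "image" (400x640x3 uint8, blue, green, red), "fx", "fy", "cx", "cy" (pixels), "k1" (the pictures are not rectified: a ray, as slopes to the right and down, at radius r is drawn at 1 + k1 r^2 times it, then the intrinsics apply), "xyz" and "rotation" of the camera in the world; the wrist camera has in their place "tool_from_camera" (4x4, takes a point from camera to tool coordinates, whose origin is the TCP and whose axes are the flange's). Camera axes: x right, y down, z forward; pixel columns grow to the right and rows downward; lengths in m; the calibration is good to about 2 mm. A picture is of the moment at which its call begins: read the wrist's pose just before it. There is no depth.
- r.finish_job(): hands the job in; it is judged then, once.
The state is a dict: "clock": time; "q": joint angles; "qvel": joint speeds; "joint_torque": joint torques, N m; "position": TCP position; "tool_rot": TCP orientation; "force": force on the tool from outside, world axes, zero at the start; "ft_torque": the same for the moment, N m; "finger_gap": finger opening in m; "finger_force": force on a finger pad.
Only numpy, scipy, OpenCV 4.12 (cv2) and the standard library are available. Lean on these libraries where they do the work, as an engineer would, in place of code of your own. Each camera call takes 0.05 s, during which the arm holds its last target. There are 200 camera calls.

## Working session

There is one attempt and no reset: what is moved stays moved. The work goes in short steps, Python scripts to look and compute and a shell command to move; the robot and the scene stay as the last step left them, time stands still between calls to the robot, and variables do not carry over. Pictures are saved under pics/ and viewed, at most 10 in all, crops included, and the job is handed in when it is done.

```bash
mkdir -p pics
cat > h.py <<'E'
import numpy as np,cv2
from plant import r
from scipy.spatial.transform import Rotation as R
def ray(c,px):
    K=np.array([[c['fx'],0,c['cx']],[0,c['fy'],c['cy']],[0,0,1]])
    p=cv2.undistortPoints(np.array([[px]],float),K,np.array([c['k1'],0,0,0,0.]))[0,0]
    return np.array([p[0],p[1],1.])
def plane(c,px,z,st=None):
    d=ray(c,px)
    if 'tool_from_camera' in c:
        T=np.array(c['tool_from_camera']);Rt=R.from_euler('xyz',st['tool_rot']).as_matrix()
        o=Rt@T[:3,3]+st['position'];d=Rt@T[:3,:3]@d
    else:
        o=np.array(c['xyz']);Rc=np.array(c['rotation'])
        if Rc.shape!=(3,3): Rc=R.from_euler('xyz',Rc).as_matrix()
        d=Rc@d
    return o+d*(z-o[2])/d[2]
E
python3 - <<'E'
from h import *
print({k:np.round(v,3).tolist() for k,v in r.get_state().items()})
for n in('top','scene'):
    c=r.capture(n);cv2.imwrite(f'pics/{n}.png',c['image'])
    print(n,{k:np.round(v,3).tolist() for k,v in c.items() if k!='image'})
    hsv=cv2.cvtColor(c['image'],cv2.COLOR_BGR2HSV)
    for col,lo,hi in(('or',(5,150,100),(18,255,255)),('bl',(95,120,60),(125,255,255))):
        m=cv2.inRange(hsv,lo,hi)
        for k in cv2.findContours(m,0,2)[0]:
            if cv2.contourArea(k)>150: print(n,col,cv2.contourArea(k),np.round(cv2.boxPoints(cv2.minAreaRect(k))).tolist())
E
```

```text
{'clock': 0.0, 'q': [-1.31, 0.522, -0.036, 1.6, 0.021, 1.021, -0.113], 'qvel': [0.001, 0.001, -0.0, -0.001, 0.001, -0.001, -0.001], 'joint_torque': [-0.001, -92.71, 1.98, -36.993, 0.018, 0.008, -0.0], 'position': [0.203, 0.591, 0.256], 'tool_rot': [-3.14, 0.0, 2.811], 'force': [0.477, 0.759, -0.256], 'ft_torque': [-0.035, 0.004, 0.097], 'finger_force': 0.0, 'finger_gap': 0.085}
top {'fx': 510.891, 'fy': 510.891, 'cx': 320.807, 'cy': 197.759, 'k1': 0.002, 'xyz': [0.346, 0.103, 1.458], 'rotation': [-2.96, 0.017, -1.591]}
top or 815.0 [[272.0, 166.0], [300.0, 157.0], [309.0, 184.0], [281.0, 194.0]]
top bl 197.0 [[116.0, 230.0], [150.0, 230.0], [150.0, 237.0], [116.0, 237.0]]
top bl 549.0 [[156.0, 207.0], [175.0, 188.0], [193.0, 206.0], [174.0, 225.0]]
top bl 833.0 [[367.0, 177.0], [396.0, 169.0], [404.0, 198.0], [374.0, 206.0]]
scene {'fx': 395.081, 'fy': 395.081, 'cx': 325.364, 'cy': 206.419, 'k1': -0.014, 'xyz': [0.095, -0.231, 0.752], 'rotation': [-2.409, -0.015, -0.942]}
scene or 691.0 [[297.0, 186.0], [302.0, 163.0], [337.0, 172.0], [331.0, 194.0]]
scene bl 1063.0 [[378.0, 247.0], [387.0, 219.0], [425.0, 232.0], [416.0, 260.0]]
scene bl 163.0 [[144.0, 148.0], [149.0, 140.0], [170.0, 154.0], [165.0, 161.0]]
scene bl 380.0 [[182.0, 147.0], [200.0, 130.0], [221.0, 153.0], [204.0, 169.0]]
```

View pics/top.png

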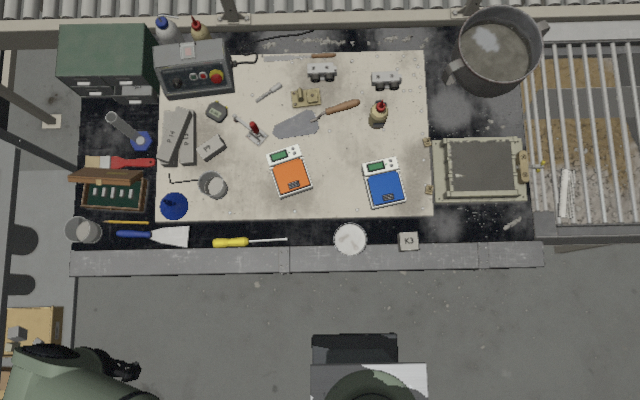

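View pics/scene.png

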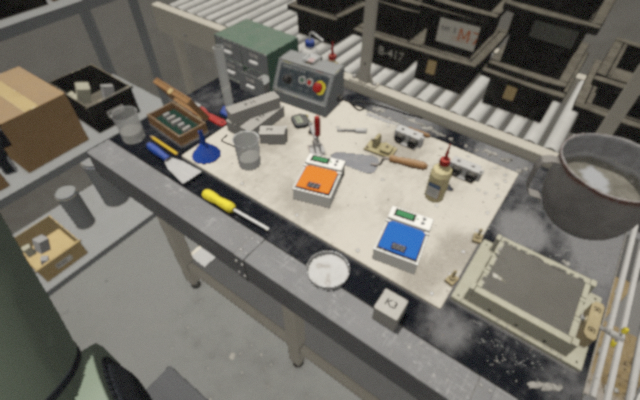

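The top view shows the orange hatch around (290,176), with its pad near (293,185) on the robot's side. The blue hatch is at (385,188), and the beaker at (212,185). The scene view agrees, with the orange pad near (314,182). The arm starts left of the plate.

Run:
```python
from h import *
cs={n:r.capture(n) for n in('top','scene')}
H={'top':[[272,166],[300,157],[309,184],[281,194]],'scene':[[297,186],[302,163],[337,172],[331,194]]}
for n,c in cs.items():
    poly=np.array(H[n],np.int32); m=np.zeros((400,640),np.uint8); cv2.fillPoly(m,[poly],255); m=cv2.erode(m,np.ones((3,3)))
    g=cv2.cvtColor(c['image'],cv2.COLOR_BGR2HSV)
    d=((g[...,1]<150)|(g[...,2]<100)).astype(np.uint8)*255&m
    k=max(cv2.findContours(d,0,2)[0],key=cv2.contourArea); M=cv2.moments(k); px=(M['m10']/M['m00'],M['m01']/M['m00'])
    print(n,'pad',np.round(px,1),M['m00'],plane(c,px,.059).round(4))
    for p in H[n]: print('  corner',plane(c,p,.056).round(4))
c=cs['top']
for nm,p,z in(('beaker',(212,185),.05),('blue',(385,188),.056)): print(nm,plane(c,p,z).round(3))
```

```text
top pad [293.5 184.3] 55.0 [0.6443 0.1961 0.059 ]
  corner [0.6993 0.2566 0.056 ]
  corner [0.7235 0.1771 0.056 ]
  corner [0.6447 0.1528 0.056 ]
  corner [0.618  0.2316 0.056 ]
scene pad [313.5 184.8] 51.0 [0.6457 0.1933 0.059 ]
  corner [0.6203 0.2252 0.056 ]
  corner [0.6946 0.2681 0.056 ]
  corner [0.7216 0.1749 0.056 ]
  corner [0.6485 0.1418 0.056 ]
beaker [0.65  0.427 0.05 ]
blue [ 0.628 -0.059  0.056]
```

```bash
python3 -m jog '[{"delta_pos":[-0.043,-0.018,0],"rot":[0,0,0]},{"delta_pos":[-0.043,-0.018,0],"rot":[0,0,0]},{"delta_pos":[-0.043,-0.018,0],"rot":[0,0,0]},{"delta_pos":[-0.043,-0.018,0],"rot":[0,0,0]},{"delta_pos":[-0.043,-0.018,0],"rot":[0,0,0]},{"delta_pos":[-0.043,-0.018,0],"rot":[0,0,0]},{"delta_pos":[-0.043,-0.018,0],"rot":[0,0,0]},{"delta_pos":[-0.043,-0.018,0],"rot":[0,0,0]}]' 0 20
python3 -m jog '[{"delta_pos":[-0.043,-0.018,0],"rot":[0,0,0]},{"delta_pos":[-0.043,-0.018,0],"rot":[0,0,0]},{"delta_pos":[-0.043,-0.018,0],"rot":[0,0,0]},{"delta_pos":[-0.043,-0.018,0],"rot":[0,0,0]},{"delta_pos":[-0.043,-0.018,0],"rot":[0,0,0]},{"delta_pos":[-0.043,-0.018,0],"rot":[0,0,0]},{"delta_pos":[0,0,0],"rot":[0,0,0]}]'
```

```text
clock: 0.87
position: [0.427, 0.3913, 0.2563]
tool_rot: [-3.142, -0.0, 2.811]
force: [0.7, 1.2, 0.2]
finger_gap: -0.0001
finger_force: 0.0
clock: 1.45
position: [0.5977, 0.237, 0.256]
tool_rot: [-3.139, 0.003, 2.803]
force: [1.0, -0.2, 0.1]
finger_gap: 0.0005
finger_force: 0.0
```

```bash
python3 -m jog '[{"delta_pos":[0,0,0],"rot":[0,0,-0.159]},{"delta_pos":[0,0,0],"rot":[0,0,-0.159]},{"delta_pos":[0,0,0],"rot":[0,0,-0.159]},{"delta_pos":[0,0,0],"rot":[0,0,-0.159]},{"delta_pos":[0,0,0],"rot":[0,0,-0.159]},{"delta_pos":[0,0,0],"rot":[0,0,0]},{"delta_pos":[0,0,0],"rot":[0,0,0]}]'
cat > w.py <<'E'
from h import *
import sys
st=r.get_state();c=r.capture('wrist');cv2.imwrite(f'pics/{sys.argv[1]}.png',c['image'])
print({k:np.round(st[k],4).tolist() for k in('clock','position','tool_rot','force')})
hsv=cv2.cvtColor(c['image'],cv2.COLOR_BGR2HSV);m=cv2.inRange(hsv,(5,150,80),(18,255,255))
k=max(cv2.findContours(m,0,2)[0],key=cv2.contourArea)
b=cv2.boxPoints(cv2.minAreaRect(k));print(b.round().tolist())
for p in b: print('corner',plane(c,p,.056,st).round(4))
hm=np.zeros_like(m);cv2.fillPoly(hm,[cv2.convexHull(k)],255);hm=cv2.erode(hm,np.ones((5,5)))
d=(cv2.inRange(hsv,(0,0,0),(180,255,80))&hm)
k=max(cv2.findContours(cv2.morphologyEx(d,cv2.MORPH_CLOSE,np.ones((7,7))),0,2)[0],key=cv2.contourArea)
q=cv2.minAreaRect(k);pts=[plane(c,p,.059,st) for p in cv2.boxPoints(q)]
ctr=plane(c,q[0],.059,st);print('pad',np.round(q[0]),ctr.round(4),'sides',[round(float(np.linalg.norm(pts[i]-pts[i+1])),4) for i in(0,1)])
Rt=R.from_euler('xyz',st['tool_rot']).as_matrix();print('tool shift frac',(Rt.T@(ctr-st['position'])/.8).round(4))
E
python3 w.py w1
```

```text
clock: 2.03
position: [0.593, 0.2438, 0.2561]
tool_rot: [3.141, -0.0, -2.852]
force: [0.7, 0.3, 0.3]
finger_gap: 0.0003
finger_force: 0.0
{'clock': 2.0333, 'position': [0.593, 0.2438, 0.2561], 'tool_rot': [3.1414, -0.0003, -2.8522], 'force': [0.7265, 0.281, 0.2591]}
[[232.0, 197.0], [303.0, 195.0], [304.0, 256.0], [233.0, 258.0]]
corner [0.6436 0.1513 0.056 ]
corner [0.6169 0.2329 0.056 ]
corner [0.6962 0.2571 0.056 ]
corner [0.7254 0.1689 0.056 ]
pad [266. 207.] [0.6427 0.1948 0.059 ] sides [0.0301, 0.0156]
tool shift frac [-0.0422 -0.0765  0.2464]
```

View pics/w1.png

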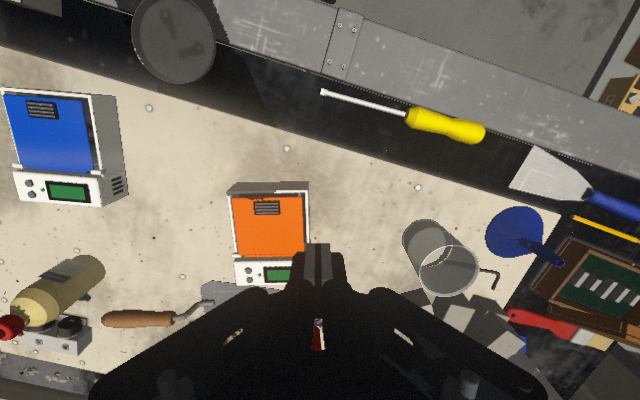

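The wrist view shows the orange hatch with its pad at (266,207); its measured size of 30x16 mm agrees with the given one. The shut fingertips are at (318,260).

```bash
python3 -m jog '[{"delta_pos":[-0.0106,-0.0191,0],"rot":[0,0,0]},{"delta_pos":[-0.0106,-0.0191,0.041],"rot":[0,0,0]},{"delta_pos":[-0.0106,-0.0191,0.041],"rot":[0,0,0]},{"delta_pos":[-0.0106,-0.0191,0.041],"rot":[0,0,0]},{"delta_pos":[0,0,0.041],"rot":[0,0,0]},{"delta_pos":[0,0,0],"rot":[0,0,0]},{"delta_pos":[0,0,0],"rot":[0,0,0]}]'
python3 w.py w2
```

```text
clock: 2.67
position: [0.6423, 0.1955, 0.1243]
tool_rot: [-3.142, -0.003, -2.85]
force: [-1.3, -0.2, 0.2]
finger_gap: 0.0004
finger_force: 0.0
{'clock': 2.6667, 'position': [0.6423, 0.1955, 0.1243], 'tool_rot': [-3.1415, -0.0029, -2.8501], 'force': [-1.3017, -0.2268, 0.1531]}
[[257.0, 210.0], [374.0, 210.0], [374.0, 294.0], [257.0, 294.0]]
corner [0.6426 0.1508 0.056 ]
corner [0.6183 0.2316 0.056 ]
corner [0.6864 0.2572 0.056 ]
corner [0.7136 0.1667 0.056 ]
pad [318. 252.] [0.6616 0.2021 0.059 ] sides [0.0563, 0.0673]
tool shift frac [-0.0257  0.0009  0.0816]
```

View pics/w2.png

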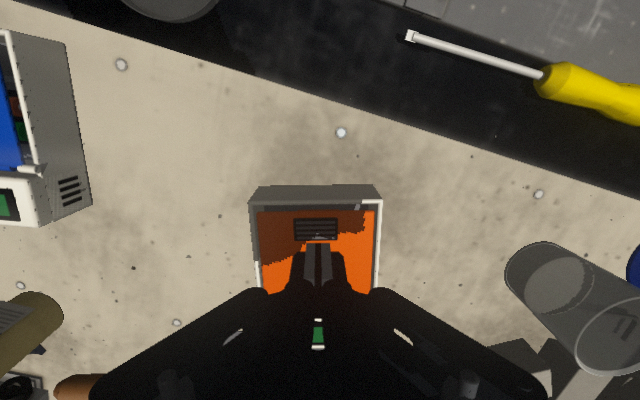

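The view shows the pad at (316,229) just ahead of the tips. From the hatch's edge corners the pad centre comes to (0.643,0.195), and the TCP is above it. I'll descend.

```bash
python3 -m jog '[{"delta_pos":[0,0,0.02],"rot":[0,0,0]},{"delta_pos":[0,0,0.02],"rot":[0,0,0]},{"delta_pos":[0,0,0],"rot":[0,0,0]},{"delta_pos":[0,0,0],"rot":[0,0,0]},{"delta_pos":[0,0,0],"rot":[0,0,0]}]'
python3 -m jog '[{"delta_pos":[0,0,0.0025],"rot":[0,0,0]},{"delta_pos":[0,0,0.0025],"rot":[0,0,0]},{"delta_pos":[0,0,0],"rot":[0,0,0]},{"delta_pos":[0,0,0],"rot":[0,0,0]}]'
python3 w.py w3
```

```text
clock: 3.13
position: [0.644, 0.196, 0.0954]
tool_rot: [3.141, 0.003, -2.848]
force: [0.2, 0.3, 0.3]
finger_gap: 0.0005
finger_force: 0.0
clock: 3.47
position: [0.6432, 0.1953, 0.0893]
tool_rot: [-3.142, 0.0, -2.848]
force: [-0.5, -0.1, -0.1]
finger_gap: -0.0003
finger_force: 0.0
{'clock': 3.4667, 'position': [0.6432, 0.1953, 0.0893], 'tool_rot': [-3.1416, 0.0001, -2.8481], 'force': [-0.504, -0.0761, -0.1165]}
[[246.0, 230.0], [386.0, 230.0], [386.0, 294.0], [246.0, 294.0]]
corner [0.6429 0.1511 0.056 ]
corner [0.6185 0.2316 0.056 ]
corner [0.6616 0.2486 0.056 ]
corner [0.6883 0.1607 0.056 ]
pad [307. 262.] [0.6516 0.1919 0.059 ] sides [0.0638, 0.0425]
tool shift frac [-0.0088 -0.0071  0.0379]
```

View pics/w3.png

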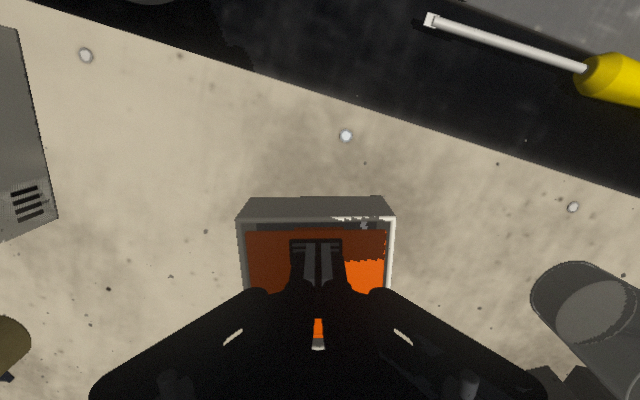

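The tips are centred over the pad (near 316,243), a few millimetres above it.

```bash
python3 -m jog '[{"delta_pos":[0,0,0.003],"rot":[0,0,0]},{"delta_pos":[0,0,0.002],"rot":[0,0,0]},{"delta_pos":[0,0,0.002],"rot":[0,0,0]},{"delta_pos":[0,0,0],"rot":[0,0,0]},{"delta_pos":[0,0,0],"rot":[0,0,0]}]'
python3 -m jog '[{"delta_pos":[0,0,0.0013],"rot":[0,0,0]},{"delta_pos":[0,0,0],"rot":[0,0,0]},{"delta_pos":[0,0,0],"rot":[0,0,0]}]'
```

```text
clock: 3.93
position: [0.6431, 0.1953, 0.0835]
tool_rot: [-3.142, -0.0, -2.848]
force: [-1.7, -1.3, 3.6]
finger_gap: 0.0
finger_force: 1.9
clock: 4.18
position: [0.6431, 0.1953, 0.0824]
tool_rot: [-3.142, -0.0, -2.848]
force: [-1.0, -1.4, 3.4]
finger_gap: 0.0001
finger_force: 2.0
```

```bash
python3 -m jog '[{"delta_pos":[0,0,0.0013],"rot":[0,0,0]},{"delta_pos":[0,0,0],"rot":[0,0,0]},{"delta_pos":[0,0,0],"rot":[0,0,0]}]'
python3 -m jog '[{"delta_pos":[0,0,0.0013],"rot":[0,0,0]},{"delta_pos":[0,0,0],"rot":[0,0,0]},{"delta_pos":[0,0,0],"rot":[0,0,0]}]'
```

```text
clock: 4.43
position: [0.6431, 0.1952, 0.0813]
tool_rot: [-3.142, -0.0, -2.848]
force: [-2.9, -0.6, 3.6]
finger_gap: -0.0003
finger_force: 1.8
clock: 4.68
position: [0.6431, 0.1953, 0.0803]
tool_rot: [-3.142, -0.0, -2.848]
force: [-3.3, -1.5, 3.1]
finger_gap: 0.0002
finger_force: 2.2
```

```bash
python3 -m jog '[{"delta_pos":[0,0,0.001],"rot":[0,0,0]},{"delta_pos":[0,0,0],"rot":[0,0,0]},{"delta_pos":[0,0,0],"rot":[0,0,0]}]'
```

```text
clock: 4.93
position: [0.6431, 0.1953, 0.0795]
tool_rot: [-3.142, -0.0, -2.848]
force: [-3.8, -1.2, 4.2]
finger_gap: -0.0001
finger_force: 2.3
```

```bash
python3 -m jog '[{"delta_pos":[0,0,-0.03],"rot":[0,0,0]},{"delta_pos":[0,0,-0.045],"rot":[0,0,0]},{"delta_pos":[0,0,-0.045],"rot":[0,0,0]},{"delta_pos":[0.01,0,-0.045],"rot":[0,0,0]},{"delta_pos":[0.03,0,-0.035],"rot":[0,0,0]},{"delta_pos":[0.03,0,-0.02],"rot":[0,0,0]},{"delta_pos":[0.02,0,0],"rot":[0,0,0]},{"delta_pos":[0,0,0],"rot":[0,0,0]}]'
python3 -m jog '[{"delta_pos":[0,0,0],"rot":[0,0,0]},{"delta_pos":[0,0,0],"rot":[0,0,0]},{"delta_pos":[0,0,0],"rot":[0,0,0]},{"delta_pos":[0,0,0],"rot":[0,0,0]},{"delta_pos":[0,0,0],"rot":[0,0,0]},{"delta_pos":[0,0,0],"rot":[0,0,0]},{"delta_pos":[0,0,0],"rot":[0,0,0]},{"delta_pos":[0,0,0],"rot":[0,0,0]}]'
python3 -m jog '[{"delta_pos":[0,0,0],"rot":[0,0,0]},{"delta_pos":[0,0,0],"rot":[0,0,0]},{"delta_pos":[0,0,0],"rot":[0,0,0]},{"delta_pos":[0,0,0],"rot":[0,0,0]},{"delta_pos":[0,0,0],"rot":[0,0,0]},{"delta_pos":[0,0,0],"rot":[0,0,0]},{"delta_pos":[0,0,0],"rot":[0,0,0]},{"delta_pos":[0,0,0],"rot":[0,0,0]}]'
python3 - <<'E'
from h import *
a=r.capture('scene')['image'][120:280,220:460];b=r.capture('top')['image'][110:270,190:430]
cv2.imwrite('pics/c1.png',cv2.resize(np.vstack([a,b]),None,fx=1.8,fy=1.8,interpolation=2))
E
```

```text
clock: 5.6
position: [0.5727, 0.1739, 0.2572]
tool_rot: [-3.142, 0.002, -2.848]
force: [-0.9, 0.6, -0.5]
finger_gap: 0.0001
finger_force: 0.0
clock: 6.27
position: [0.5743, 0.1745, 0.2555]
tool_rot: [-3.142, -0.0, -2.848]
force: [0.2, -0.3, 0.5]
finger_gap: -0.0002
finger_force: 0.0
clock: 6.93
position: [0.5743, 0.1745, 0.2556]
tool_rot: [-3.142, 0.0, -2.848]
force: [0.3, 0.4, -1.0]
finger_gap: -0.0001
finger_force: 0.0
```

View pics/c1.png

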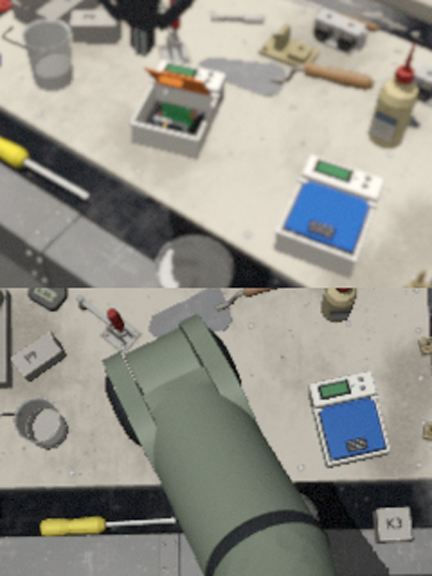

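The scene view (upper half) shows the orange hatch standing open, with its edge at about (180,80) in the crop and the battery well visible. The blue hatch is shut. I'll watch for another two seconds and more.

```bash
Z='nothing'; python3 -m jog '[{"delta_pos":[0,0,0],"rot":[0,0,0]},{"delta_pos":[0,0,0],"rot":[0,0,0]},{"delta_pos":[0,0,0],"rot":[0,0,0]},{"delta_pos":[0,0,0],"rot":[0,0,0]},{"delta_pos":[0,0,0],"rot":[0,0,0]},{"delta_pos":[0,0,0],"rot":[0,0,0]},{"delta_pos":[0,0,0],"rot":[0,0,0]},{"delta_pos":[0,0,0],"rot":[0,0,0]}]' >/dev/null
python3 -m jog '[{"delta_pos":[0,0,0],"rot":[0,0,0]},{"delta_pos":[0,0,0],"rot":[0,0,0]},{"delta_pos":[0,0,0],"rot":[0,0,0]},{"delta_pos":[0,0,0],"rot":[0,0,0]},{"delta_pos":[0,0,0],"rot":[0,0,0]},{"delta_pos":[0,0,0],"rot":[0,0,0]},{"delta_pos":[0,0,0],"rot":[0,0,0]},{"delta_pos":[0,0,0],"rot":[0,0,0]}]' >/dev/null
python3 -m jog '[{"delta_pos":[0,0,0],"rot":[0,0,0]},{"delta_pos":[0,0,0],"rot":[0,0,0]},{"delta_pos":[0,0,0],"rot":[0,0,0]},{"delta_pos":[0,0,0],"rot":[0,0,0]},{"delta_pos":[0,0,0],"rot":[0,0,0]},{"delta_pos":[0,0,0],"rot":[0,0,0]},{"delta_pos":[0,0,0],"rot":[0,0,0]},{"delta_pos":[0,0,0],"rot":[0,0,0]}]' >/dev/null
python3 -m jog '[{"delta_pos":[0,0,0],"rot":[0,0,0]},{"delta_pos":[0,0,0],"rot":[0,0,0]},{"delta_pos":[0,0,0],"rot":[0,0,0]},{"delta_pos":[0,0,0],"rot":[0,0,0]},{"delta_pos":[0,0,0],"rot":[0,0,0]},{"delta_pos":[0,0,0],"rot":[0,0,0]},{"delta_pos":[0,0,0],"rot":[0,0,0]},{"delta_pos":[0,0,0],"rot":[0,0,0]}]'
python3 - <<'E'
from h import *
a=r.capture('scene')['image'][120:240,260:440];b=r.capture('wrist')['image']
cv2.imwrite('pics/c2.png',np.vstack([cv2.resize(a,(360,240)),cv2.resize(b,(360,225))]))
E
```

```text
clock: 9.7
position: [0.5742, 0.1745, 0.2556]
tool_rot: [-3.142, -0.0, -2.848]
force: [-0.2, -0.0, -0.7]
finger_gap: -0.0001
finger_force: 0.0
```

View pics/c2.png

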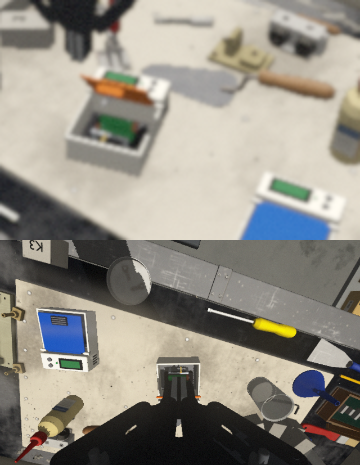

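Both views show the orange hatch still wide open, with the well visible at (178,375) in the wrist half. The blue hatch is shut and nothing around them has moved.

```bash
python3 -c "from plant import r; print(r.finish_job())"
```

```text
the job is handed in; nothing more can be done
None
```

The orange hatch was pressed once and sprang wide open; it was still open over two seconds later, with the blue hatch shut and nothing around them visibly moved, and the job is handed in.

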